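# Ready the power screwdriver: clutch to 5, blue bit in the chuck

### The arm

A 6-joint arm with a two-finger parallel gripper is mounted at the origin on the work surface. World frame = base frame: x ahead of the robot, y to its left, z up, the work surface at z = 0. Lengths are in m, angles in degrees, forces in N, time in s.
With the tool pointing down it reaches from about 0.35 to 0.875 m from the base axis. Payload 4.2 kg.
Tool frame: the origin (TCP) lies between the finger pads, 19 mm behind the fingertips; this is the grasp point; z points along the fingers, y is the line along which they close (so a half turn about z gives the same grasp; the last joint's range is limited). The gripper opens to 87 mm and grips with 3 to 60 N. Pads are 19 mm wide; open, the fingers measure 117 mm over their backs; the gripper's body (75 mm by 190 mm) begins 51 mm behind the grasp point.
Start: joints at [88.786, 22.042, 0.453, 0, -68.411, -14.817], TCP at [0.173, 0.601, 0.241] pointing down, gripper open.
Joint ranges: [-179.83, 179.83], [-69.29, 118.12], [-61.27, 80.66], [-181.25, 117.63], [-171.15, -9.14], [-177.46, 177.46]. Speed limits (degrees/s): [159.86, 159.86, 180, 180, 180, 180].

### API

Orientations are given as a 3x3 rotation matrix whose columns are the frame's x, y, z axes.
In Python, from station import monitor, cams, ticket gives the robot as it stands.
- The arm moves only by the tool drive_tool, never from a script. Its argument "moves" is a list of rows, each an object with "delta_pos": the shift along the tool's x, y, z in mm, a list of three; "turn": the turn about the tool's z in rad; "claw": the opening, from 0 (shut) to 1 (fully open). A call has 1 to 12 rows; each row shifts and turns the commanded pose from where the row before left it, along the tool's axes as they then stand; what a row does not reach is not made up. A row lasts 1/8 s, in which the tool goes at most 62.5 mm and 10.7 degrees, less where a joint would pass 70% of its speed; a pose out of reach is approached as far as the arm can. A call is refused whole if a number of a shift passes 62.5 or a number of a turn 0.188, either way. A call with a gripper value outside its range is refused whole. The fingers move at their own pace and stop on an object; the grip force is fixed at half the most. Time passes only in rows, so rows that do not move let the fingers close. It gives the time, the measured TCP pose, the force, the opening and the grip force at its end, in the units of the state.
- monitor.sense(): the state, without advancing time (a new reading comes with each control period).
- cams.capture(name): name is "scene" or "top"; returns a dict with "color" (480x640x3 uint8, red, green, blue), "range_z" (480x640 float32, m along the optical axis (not along the pixel's ray), 0 where there is no reading), "vertical_fov" (degrees; the focal length in pixels is half the picture's height over the tangent of half this angle, whatever the lens; pixels are square), "cx", "cy" (the principal point, pixels), "extrinsics" (4x4, takes a point from camera to world coordinates). Camera axes: x right, y down, z forward; pixel columns grow to the right and rows downward; lengths in m; the calibration is good to about 2 mm. A picture is of the moment at which its call begins.
- ticket.finish_job(): hands the job in; it is judged then, once.
The state is a dict: "time_s": time; "joints": joint angles; "joint_velocities": joint speeds; "effort": joint torques, N m; "tcp_pos": TCP position; "ee_rot": TCP orientation; "wrist_force": force on the tool from outside, world axes, zero at the start; "moment": the same for the moment, N m; "gripper_width": opening from 0.0 (shut) to 1.0 (fully open); "gripper_force": force on a finger pad.
Only numpy, scipy, OpenCV 4.12 (cv2) and the standard library are available. Lean on these libraries where they do the work, as an engineer would, in place of code of your own. Each camera call takes 0.05 s, during which the arm holds its last target. There are 200 camera calls.

### The job

Get the power screwdriver on its slanted charging stand ready for opening toy battery doors: first turn its clutch collar until it clicks in with the 5 at the red mark and let go of it. Then take the blue bit out of the wooden block and put its bare steel shank fully home in the chuck, guiding it into the mouth before you let go. The collar must stay on 5, and the orange bit, the toy van, the tape roll and the sprayer must be left where they are.

Things in the scene. Friction and masses are not known exactly. Their poses are not given: they have to be found in the camera images.
- stand: Fixed black charging stand on the table, base 150 (x) x 110 (y) x 26 mm high with a grey slanted socket that holds the driver. Origin on the table under the middle of the stand (base from x = -70 to +80 mm). The driver leans to the stand's -x side.
- driver: Green power screwdriver fixed in the stand, nose up, leaning 0.52 rad (30 deg) from vertical. Origin: centre of the handle's foot; z runs along it to the nose, x points up and away from the robot. Along z: handle radius 23 mm to 149 mm, black clutch collar, 54 mm diameter, 150 to 183 mm, steel chuck nose, 24 mm diameter, to 213 mm. A red index mark is on the handle's +x side just below the collar.
- collar_grip (a point): Point on the driver's axis inside the collar, 170 mm along it: a good TCP place to grip the collar, with the tool pointing along the driver's -z. Axes as driver. The chuck's mouth is 43 mm further along z and passes between the fingers.
- collar (a joint): Collar angle (rad); grows clockwise seen from the nose, i.e. as a tool pointing along driver -z turns positively about its own z. Digits 1 to 8 on it (white; 5 black on yellow), growing to the right seen from outside, nose up. Number n is at the red mark at (n-1) x 0.524; 5 at 2.094. Starts at 1, 2, 3 or 4. A spring detent (about 0.1 N m) pulls it to the nearest number; stops just past 1 and 8.
- chuck_mouth (a point): Centre of the chuck's round mouth, 213 mm along the driver. Axes as driver (z points out of the mouth). The hole is 15 mm wide (straight, no chamfer) and 28 mm deep, along -z.
- bit_block: Fixed wooden block 60 (x) x 130 (y) x 40 mm high; origin under its centre. Two upright holes, 13.5 mm wide and 28 mm deep, at y = -35 and y = +35 mm hold one bit each, in either order.
- blue_bit: Loose bit, 112 mm long, about 80 g, upright in the block at first. Origin: centre of the shank's foot (12 mm above the table at first); z axis towards the thin tip. From the foot: steel shank 11 mm diameter to 42 mm, foot chamfered; blue grip sleeve 18 mm diameter, 42 to 92 mm; dark tip 7 mm diameter to 112 mm. Fully home in the chuck, the foot is 28 mm below the mouth, with a few degrees of play.
- orange_bit: The same bit with an orange sleeve, standing in the block's other hole; to be left alone.
- toy_van: Loose red and white toy van 120 x 58 x 61 mm, origin under its centre; bystander.
- tape_roll: Loose pale roll of tape lying flat, 100 mm diameter, 48 mm high, origin under its centre; bystander.
- sprayer: Loose white pump spray bottle with green head, 92 mm diameter, 190 mm high, nozzle to its -x, origin under its centre; bystander.
Things that resemble listed ones, but are neither listed nor needed, are in the scene too. Of the things like the blue_bit, leave any that is green or white; of the rest the smaller one is meant.

How it is judged:
By the outcome, as a careful person would: the job done as asked, in the order asked, and still so for the second after the job is handed in, with the robot touching nothing.
It also fails if it takes over 67 s, if anything falls off the work surface, if the arm or the gripper's body presses on something with over 40 N, if the wrist force passes 120 N, or if a joint passes its speed limit or range.

## Working session

There is one attempt and no reset: what is moved stays moved. The work goes in short steps, Python scripts to look and compute and a tool call to move; the robot and the scene stay as the last step left them, time stands still between calls to the robot, and variables do not carry over. Pictures are saved under pics/ and viewed, at most 10 in all, crops included, and the job is handed in when it is done.

Besides the shell and the picture viewer there is one more tool, called by a JSON object that holds its "fn" and its "kwargs", one argument or row to a line. drive_tool: Moves the arm, as the interface text tells. Its arguments: {"type":"object","properties":{"moves":{"type":"array","items":{"type":"object","properties":{"delta_pos":{"type":"array","items":{"type":"number"}},"turn":{"type":"number"},"claw":{"type":"number"}}}}},"required":["moves"]}

```bash
mkdir -p pics; ls
cat > h.py <<'E'
import numpy as np, cv2, sys
def save(c,n,crop=None,s=1):
    im=cv2.cvtColor(c['color'],cv2.COLOR_RGB2BGR)
    if crop: x0,y0,x1,y1=crop; im=im[y0:y1,x0:x1]
    cv2.imwrite('pics/'+n,cv2.resize(im,None,fx=s,fy=s,interpolation=cv2.INTER_CUBIC))
def pts(c):
    h,w=c['range_z'].shape; f=h/2/np.tan(np.radians(c['vertical_fov'])/2)
    v,u=np.mgrid[:h,:w]; z=c['range_z']
    P=np.stack([(u-c['cx'])/f*z,(v-c['cy'])/f*z,z],-1)
    E=c['extrinsics']; return P@E[:3,:3].T+E[:3,3]
E
python3 - <<'E'
from station import monitor,cams
from h import *
import pickle
d={n:cams.capture(n) for n in('scene','top')}
pickle.dump(d,open('d0.pkl','wb'))
for n in d: save(d[n],n+'0.png'); print(n,d[n]['vertical_fov'],d[n]['cx'],d[n]['cy'],d[n]['extrinsics'].round(3).tolist())
s=monitor.sense(); print(s)
E
```

```text
pics
scene 45.04912757307473 328.26776034536203 235.40249354405864 [[-0.527, 0.484, -0.698, 1.281], [0.85, 0.288, -0.442, 0.412], [-0.013, -0.826, -0.563, 0.75], [0.0, 0.0, 0.0, 1.0]]
top 53.40914463038299 311.46389251531355 227.67592983717861 [[0.021, -0.982, 0.188, 0.398], [-0.999, -0.014, 0.038, -0.066], [-0.034, -0.188, -0.982, 1.069], [0.0, 0.0, 0.0, 1.0]]
{'time_s': 0.1, 'joints': array([ 8.87839498e+01,  2.20870945e+01,  3.87173376e-01, -2.50169007e-02,
       -6.84124125e+01, -1.48196057e+01]), 'joint_velocities': array([-0.00275853, -0.08074709,  0.21172135,  0.16408134,  0.00664858,
       -0.00629205]), 'effort': array([-3.63323818e-05, -3.91686273e+01,  1.87935108e+01,  4.23186466e+00,
        1.34549654e-02, -6.99502766e-05]), 'tcp_pos': array([0.17245983, 0.6002047 , 0.24025899]), 'ee_rot': array([[ 9.61045504e-01, -2.76389833e-01, -4.47517052e-04],
       [-2.76390174e-01, -9.61043528e-01, -1.95149988e-03],
       [ 1.09291361e-04,  1.99916950e-03, -9.99997996e-01]]), 'wrist_force': array([0.27907448, 1.27122411, 0.67623871]), 'moment': array([ 0.0174668 ,  0.03957134, -0.0075632 ]), 'gripper_force': 0.0, 'gripper_width': 1.0053614911059527}
```

View pics/scene0.png

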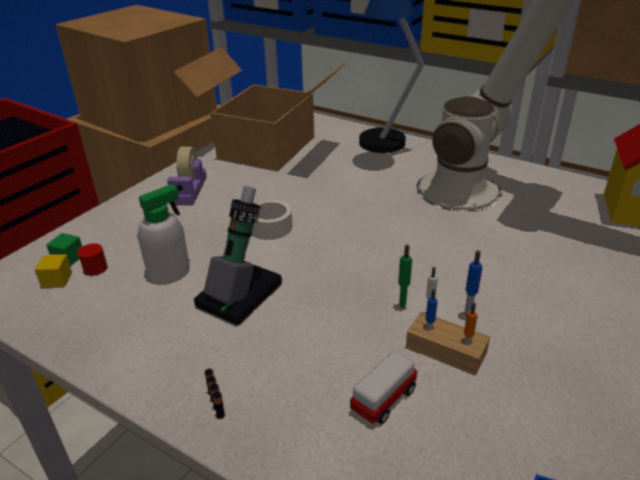

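View pics/top0.png

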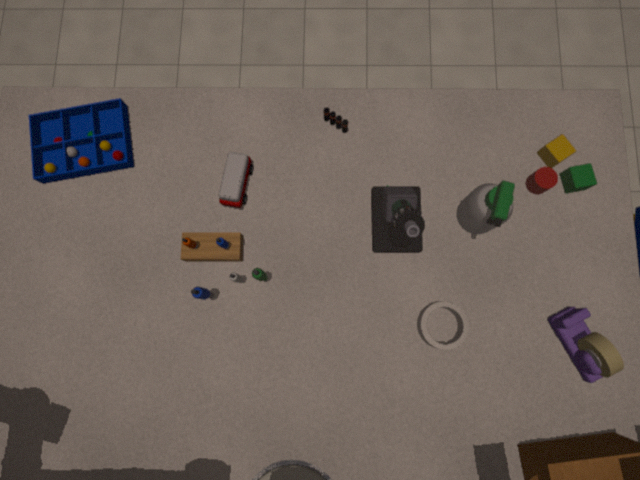

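The scene view shows the driver's collar at (243,212) and the block at (448,342). Blue candidates are the small blue bit in the block, scene (432,307) / top (223,243), and a larger free-standing blue one, scene (474,280) / top (201,293). The green (404,275) and white (432,283) ones are excluded by the task. The smaller blue bit, in the block, fits, and I'll check it in an enlarged crop.

Run:
```python
from h import *
import pickle
d=pickle.load(open('d0.pkl','rb'))
s=d['scene'];t=d['top']
def cr(c,b,k):
    im=cv2.cvtColor(c['color'],cv2.COLOR_RGB2BGR)[b[1]:b[3],b[0]:b[2]]
    return np.clip(cv2.resize(im,k,interpolation=cv2.INTER_CUBIC)*1.6,0,255).astype(np.uint8)
cv2.imwrite('pics/crop0.png',np.hstack([cr(s,(190,175,290,325),(400,600)),cr(s,(390,230,490,380),(400,600))]))
hsv=cv2.cvtColor(s['color'],cv2.COLOR_RGB2HSV)
for n in d:
    c=d[n];P=pts(c);hsv=cv2.cvtColor(c['color'],cv2.COLOR_RGB2HSV)
    print(n,'noread',(c['range_z']==0).mean())
    tab=(abs(P[...,2])<.01)&(c['range_z']>0); print('table z',np.median(P[tab][:,2]))
    for nm,lo,hi in(('blue',(105,120,50),(125,255,255)),('orange',(3,150,60),(12,255,255)),('green',(45,80,30),(85,255,255)),('red',(174,150,60),(180,255,255))):
        m=cv2.inRange(hsv,lo,hi)
        k,l,st,ce=cv2.connectedComponentsWithStats(m)
        for i in range(1,k):
            if st[i,4]>25:
                q=P[(l==i)&(c['range_z']>0)]
                q=q[(q[:,2]<.4)&(q[:,2]>-.02)&(q[:,0]>0.2)&(q[:,0]<.9)]
                if len(q)>20: print(nm,ce[i].round(),st[i,4],np.median(q,0).round(3),q.min(0).round(3),q.max(0).round(3))
```

```text
scene noread 0.0038704427083333334
table z -0.00048351596724904855
blue [56. 46.] 9003 [ 0.207 -1.639  0.019] [ 0.2   -1.66   0.002] [ 0.216 -1.629  0.064]
blue [473. 278.] 355 [0.456 0.197 0.096] [0.441 0.186 0.059] [0.462 0.206 0.128]
blue [431. 310.] 196 [0.56  0.161 0.086] [0.491 0.13  0.05 ] [0.564 0.168 0.109]
blue [541. 478.] 52 [0.745 0.405 0.039] [0.741 0.399 0.034] [0.751 0.418 0.042]
orange [ 85. 157.] 198 [ 0.359 -1.012  0.054] [ 0.353 -1.05  -0.02 ] [ 0.368 -1.     0.102]
orange [470. 324.] 176 [0.558 0.231 0.085] [0.453 0.196 0.017] [0.564 0.238 0.106]
orange [217. 400.] 29 [ 0.874 -0.051  0.042] [ 0.87  -0.057  0.036] [ 0.877 -0.048  0.048]
green [158. 203.] 935 [ 0.642 -0.385  0.174] [ 0.435 -0.583  0.059] [ 0.667 -0.37   0.192]
green [242. 227.] 179 [ 0.608 -0.201  0.159] [ 0.587 -0.229  0.144] [ 0.619 -0.193  0.172]
green [ 65. 246.] 617 [ 0.726 -0.602  0.046] [ 0.694 -0.642  0.002] [ 0.75  -0.586  0.054]
green [236. 248.] 423 [ 0.626 -0.203  0.123] [ 0.603 -0.228  0.095] [ 0.648 -0.194  0.15 ]
green [404. 278.] 422 [0.495 0.08  0.082] [0.481 0.069 0.004] [0.502 0.0
[... 315 characters left out ...]
.165 0.113]
blue [199. 293.] 69 [0.442 0.191 0.123] [0.435 0.184 0.112] [0.453 0.202 0.141]
orange [ 83. 161.] 60 [0.748 0.51  0.025] [0.739 0.501 0.015] [0.757 0.519 0.031]
orange [547. 173.] 92 [ 0.721 -0.542  0.049] [ 0.704 -0.567  0.007] [ 0.752 -0.512  0.054]
orange [540. 183.] 27 [ 0.699 -0.522  0.049] [ 0.694 -0.535  0.046] [ 0.706 -0.513  0.052]
orange [188. 242.] 50 [0.548 0.227 0.102] [0.542 0.221 0.044] [0.559 0.254 0.123]
green [579. 177.] 676 [ 0.714 -0.61   0.048] [ 0.689 -0.644  0.005] [ 0.744 -0.588  0.055]
green [501. 200.] 700 [ 0.628 -0.388  0.189] [ 0.588 -0.418  0.14 ] [ 0.661 -0.372  0.194]
green [259. 274.] 74 [0.481 0.073 0.118] [0.475 0.066 0.063] [0.494 0.086 0.13 ]
```

View pics/crop0.png

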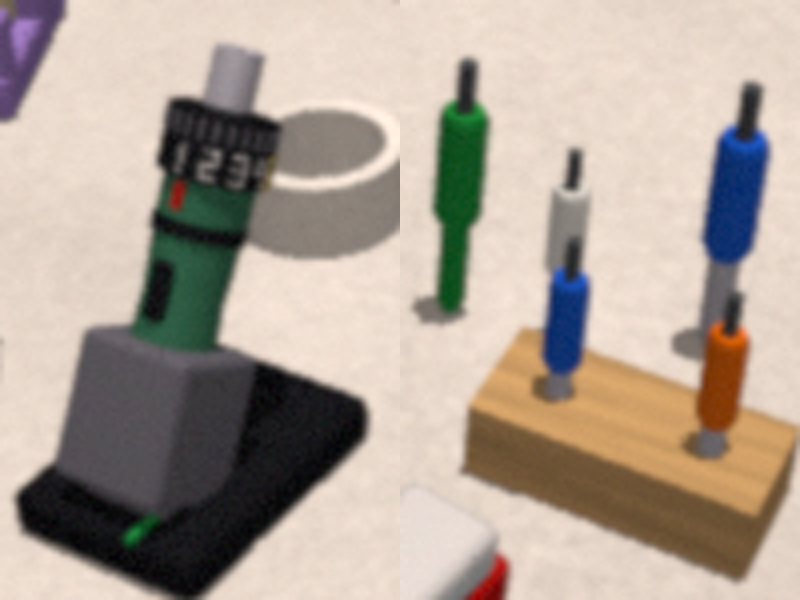

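The crop confirms the blue bit seated in the block at crop (567,320), with the larger blue one standing outside at (735,190), so the block one is the target. The collar shows 1 at the red mark at crop (178,180), so it needs +4 clicks.

Next I'll fit the driver axis, the bit and the block from the depth points.

```bash
cat > fit.py <<'E'
from h import *
import pickle
from scipy.optimize import least_squares
d=pickle.load(open('d0.pkl','rb'))
for n in d: d[n]['P']=pts(d[n])
def cloud(n,lo,hi):
    P=d[n]['P'];m=np.all((P>lo)&(P<hi),-1)&(d[n]['range_z']>0);return P[m]
# stand base yaw: dark pixels at z~.026
for n in('top','scene'):
    q=cloud(n,(.5,-.32,.015),(.85,-.1,.034)); 
    print(n,'base',len(q),cv2.minAreaRect((q[:,:2]*1000).astype(np.float32)))
    q=cloud(n,(.4,0.0,.033),(.65,.32,.047)); print(n,'block',len(q),cv2.minAreaRect((q[:,:2]*1000).astype(np.float32)))
def axis(yaw,t): return np.array([-np.cos(yaw)*np.sin(t),-np.sin(yaw)*np.sin(t),np.cos(t)])
for n in('top','scene','both'):
    q=np.vstack([cloud(k,(.5,-.26,.14),(.68,-.14,.32)) for k in(['top','scene'] if n=='both' else [n])])
    def res(p,q=q):
        a=axis(p[2],.5236);o=np.array([p[0],p[1],.19]);w=q-o;s=w@a-p[3]
        r=np.linalg.norm(w-np.outer(w@a,a),axis=1)
        R=np.where(s>183,12,np.where(s>150,27,23))/1000.
        S=s
        # signed dist to nearest surface of stacked cylinders (s in m, p3 = -coordinate of o)
        S=w@a+p[3]
        def d(lo,hi,R):
            dx=r-R;dz=np.maximum(lo-S,S-hi)
            return np.where((dx<0)&(dz<0),np.maximum(dx,dz),np.hypot(np.maximum(dx,0),np.maximum(dz,0)))
        D=np.minimum.reduce([d(0,.149,.023),d(.15,.183,.027),d(.183,.213,.012)])
        return D
    f=least_squares(res,[.59,-.205,0,.17],loss='soft_l1',f_scale=.002)
    p=f.x;a=axis(p[2],.5236);o=np.array([p[0],p[1],.19])
    print(n,len(q),p.round(4),'rms',np.sqrt(np.median(f.fun**2)),'grip',(o+a*(.17-p[3])).round(4),'mouth',(o+a*(.213-p[3])).round(4),'foot',(o-a*p[3]).round(4))
for n in('top','scene'):
    P=d[n]['P'];hsv=cv2.cvtColor(d[n]['color'],cv2.COLOR_RGB2HSV)
    m=(cv2.inRange(hsv,(105,90,30),(125,255,255))>0)&np.all((P>(.53,.13,.05))&(P<(.58,.19,.13)),-1)
    q=P[m]
    f=least_squares(lambda p:np.where(q[:,2]<.101,np.linalg.norm(q[:,:2]-p,axis=1)-.009,0),[.552,.156],loss='soft_l1',f_scale=.001)
    print(n,'bit',m.sum(),f.x.round(4),q[:,2].max(), 'top face',q[q[:,2]>.1].mean(0))
E
python3 fit.py
```

```text
top base 1640 ((696.2030029296875, -199.1654052734375), (315.2996826171875, 133.73069763183594), 12.231584548950195)
top block 1483 ((543.5684814453125, 193.71087646484375), (208.39794921875, 133.2353057861328), 4.152860164642334)
scene base 1654 ((704.78076171875, -198.30247497558594), (317.1243591308594, 132.84971618652344), 11.735502243041992)
scene block 1958 ((532.9568481445312, 173.59292602539062), (151.62612915039062, 167.96466064453125), 18.39057731628418)
top 831 [ 0.5727 -0.2159 -0.0118  0.1817] rms 0.0007312430882798274 grip [ 0.5785 -0.216   0.1799] mouth [ 0.557  -0.2158  0.2171] foot [ 0.6635 -0.217   0.0327]
scene 1181 [ 0.5727 -0.2171 -0.0111  0.1832] rms 0.001001372274021516 grip [ 0.5793 -0.2172  0.1786] mouth [ 0.5578 -0.2169  0.2158] foot [ 0.6643 -0.2181  0.0313]
both 2012 [ 0.5727 -0.2169 -0.0104  0.1819] rms 0.000922807602427799 grip [ 0.5786 -0.2169  0.1797] mouth [ 0.5571 -0.2167  0.2169] foot [ 0.6636 -0.2178  0.0325]
top bit 69 [0.5525 0.1604] 0.12448827851632416 top face [0.55023672 0.15742907 0.10607339]
scene bit 213 [0.5523 0.159 ] 0.10869919474685807 top face [0.55657803 0.15995316 0.10347277]
```

Both views agree, so the numbers are firm:

| Item | World position (m) | Note |
|---|---|---|
| collar_grip | (0.579, -0.217, 0.180) | |
| mouth | (0.557, -0.217, 0.217) | |
| driver yaw | – | about 0 |
| blue bit | (0.5525, 0.160) | |

The drive only allows turning about the vertical tool z. I'll ratchet the collar with vertical fingers, and tilt the bit in the grip against the rim of its hole.

{"fn": "drive_tool", "kwargs": {
  "moves": [
    {"delta_pos":[0,0,-12.5],"turn":-0.157},
    {"delta_pos":[0,0,-12.5],"turn":-0.157},
    {"delta_pos":[0,0,-12.5],"turn":-0.157},
    {"delta_pos":[0,0,-12.5],"turn":-0.157},
    {"delta_pos":[6.4,56.7,0]},
    {"delta_pos":[6.4,56.7,0]},
    {"delta_pos":[6.4,56.7,0]},
    {"delta_pos":[6.4,56.7,0]},
    {"delta_pos":[6.4,56.7,0]},
    {"delta_pos":[6.4,56.7,0]},
    {"delta_pos":[6.4,56.7,0]},
    {"delta_pos":[6.4,56.7,0]}
  ]
}}

```text
invalid input
```

{"fn": "drive_tool", "kwargs": {
  "moves": [
    {"delta_pos":[0,0,-12.5],"turn":-0.157,"claw":1},
    {"delta_pos":[0,0,-12.5],"turn":-0.157,"claw":1},
    {"delta_pos":[0,0,-12.5],"turn":-0.157,"claw":1},
    {"delta_pos":[0,0,-12.5],"turn":-0.157,"claw":1},
    {"delta_pos":[6.4,56.7,0],"turn":0,"claw":1},
    {"delta_pos":[6.4,56.7,0],"turn":0,"claw":1},
    {"delta_pos":[6.4,56.7,0],"turn":0,"claw":1},
    {"delta_pos":[6.4,56.7,0],"turn":0,"claw":1}
  ]
}}

```text
time_s: 1.1
tcp_pos: [0.2744, 0.3943, 0.2909]
ee_rot: [[0.94, 0.342, -0.0], [0.342, -0.94, -0.001], [-0.0, 0.001, -1.0]]
wrist_force: [1.1, 0.3, 0.5]
gripper_width: 0.998
gripper_force: 0.0
```

{"fn": "drive_tool", "kwargs": {
  "moves": [
    {"delta_pos":[6.4,56.5,0],"turn":0,"claw":1},
    {"delta_pos":[6.4,56.5,0],"turn":0,"claw":1},
    {"delta_pos":[6.4,56.5,0],"turn":0,"claw":1},
    {"delta_pos":[6.4,56.5,0],"turn":0,"claw":1},
    {"delta_pos":[6.4,56.5,0],"turn":0,"claw":1},
    {"delta_pos":[6.4,56.5,0],"turn":0,"claw":1},
    {"delta_pos":[6.4,56.5,0],"turn":0,"claw":1},
    {"delta_pos":[6.4,56.5,0],"turn":0,"claw":1},
    {"delta_pos":[6.4,56.5,0],"turn":0,"claw":1},
    {"delta_pos":[6.4,56.5,0],"turn":0,"claw":1},
    {"delta_pos":[6.4,56.5,0],"turn":0,"claw":1},
    {"delta_pos":[6.4,56.5,0],"turn":0,"claw":1}
  ]
}}

```text
time_s: 2.6
tcp_pos: [0.578, -0.2166, 0.2907]
ee_rot: [[0.94, 0.341, -0.001], [0.341, -0.94, 0.0], [-0.001, -0.001, -1.0]]
wrist_force: [0.6, 0.5, 1.3]
gripper_width: 1.002
gripper_force: 0.0
```

```bash
python3 -c "
from station import monitor
s=monitor.sense();print(s['tcp_pos'],s['joints'].round(1))"
```

```text
[ 0.57798829 -0.21662729  0.29066169] [ -5.5  19.7   4.   -0.  -74.4 115.5]
```

{"fn": "drive_tool", "kwargs": {
  "moves": [
    {"delta_pos":[0,0,45],"turn":0,"claw":1},
    {"delta_pos":[0,0,45],"turn":0,"claw":1},
    {"delta_pos":[0,0,19],"turn":0,"claw":1},
    {"delta_pos":[0,0,0],"turn":0,"claw":0},
    {"delta_pos":[0,0,0],"turn":0,"claw":0},
    {"delta_pos":[0,0,0],"turn":0,"claw":0},
    {"delta_pos":[0,0,0],"turn":0,"claw":0}
  ]
}}

```text
time_s: 3.48
tcp_pos: [0.5802, -0.2185, 0.1841]
ee_rot: [[0.94, 0.342, 0.008], [0.342, -0.94, -0.007], [0.005, 0.009, -1.0]]
wrist_force: [4.7, -12.4, -4.2]
gripper_width: 0.646
gripper_force: 29.7
```

{"fn": "drive_tool", "kwargs": {
  "moves": [
    {"delta_pos":[0,0,0],"turn":0.14,"claw":0},
    {"delta_pos":[0,0,0],"turn":0.14,"claw":0},
    {"delta_pos":[0,0,0],"turn":0.14,"claw":0},
    {"delta_pos":[0,0,0],"turn":0.14,"claw":0},
    {"delta_pos":[0,0,0],"turn":0.14,"claw":0},
    {"delta_pos":[0,0,0],"turn":0,"claw":0}
  ]
}}

```text
time_s: 4.22
tcp_pos: [0.5806, -0.2177, 0.1837]
ee_rot: [[0.939, -0.345, 0.009], [-0.345, -0.939, -0.004], [0.01, 0.001, -1.0]]
wrist_force: [4.8, -11.8, -6.3]
gripper_width: 0.647
gripper_force: 31.5
```

Run:
```python
from station import monitor,cams
from h import *
s=monitor.sense();print(s['tcp_pos'],s['joints'].round(1),s['wrist_force'],s['moment'])
save(cams.capture('scene'),'c1.png',(180,130,330,280),4)
```

```text
[ 0.58061033 -0.2176734   0.18366541] [ -5.5  23.8  -5.5   0.2 -60.1  75.3] [  4.7919021  -11.80040604  -6.25636712] [-2.23668669 -2.02735923  0.43957221]
```

View pics/c1.png

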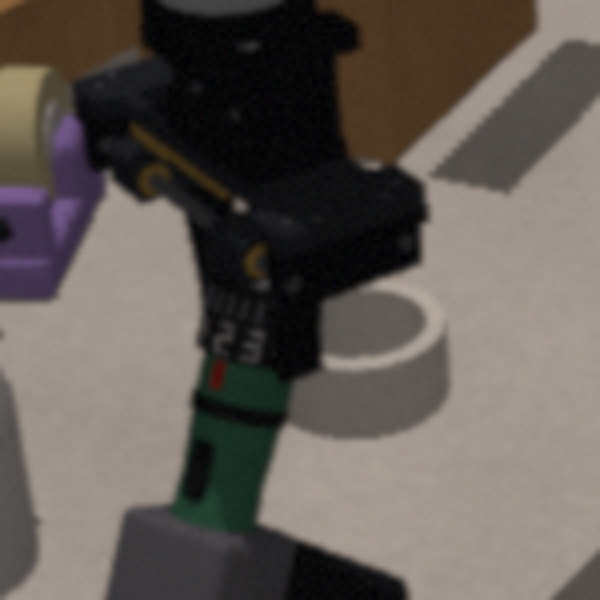

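Fingers have turned the collar to 2, which sits over the red mark at crop (218,355). Repeating the ratchet.

{"fn": "drive_tool", "kwargs": {
  "moves": [
    {"delta_pos":[0,0,0],"turn":0,"claw":0.9},
    {"delta_pos":[0,0,0],"turn":0,"claw":0.9},
    {"delta_pos":[0,0,0],"turn":-0.175,"claw":0.9},
    {"delta_pos":[0,0,0],"turn":-0.175,"claw":0.9},
    {"delta_pos":[0,0,0],"turn":-0.175,"claw":0.9},
    {"delta_pos":[0,0,0],"turn":-0.175,"claw":0.9},
    {"delta_pos":[0,0,0],"turn":0,"claw":0},
    {"delta_pos":[0,0,0],"turn":0,"claw":0},
    {"delta_pos":[0,0,0],"turn":0,"claw":0}
  ]
}}

```text
time_s: 5.4
tcp_pos: [0.5797, -0.2186, 0.1831]
ee_rot: [[0.941, 0.34, 0.006], [0.34, -0.94, -0.007], [0.003, 0.009, -1.0]]
wrist_force: [5.7, -17.1, -6.2]
gripper_width: 0.653
gripper_force: 29.8
```

{"fn": "drive_tool", "kwargs": {
  "moves": [
    {"delta_pos":[0,0,0],"turn":0.14,"claw":0},
    {"delta_pos":[0,0,0],"turn":0.14,"claw":0},
    {"delta_pos":[0,0,0],"turn":0.14,"claw":0},
    {"delta_pos":[0,0,0],"turn":0.14,"claw":0},
    {"delta_pos":[0,0,0],"turn":0.14,"claw":0},
    {"delta_pos":[0,0,0],"turn":0,"claw":0}
  ]
}}

```text
time_s: 6.15
tcp_pos: [0.5801, -0.2175, 0.1825]
ee_rot: [[0.938, -0.347, 0.007], [-0.347, -0.938, -0.003], [0.008, 0.001, -1.0]]
wrist_force: [4.6, -13.0, -5.8]
gripper_width: 0.643
gripper_force: 31.2
```

{"fn": "drive_tool", "kwargs": {
  "moves": [
    {"delta_pos":[0,0,0],"turn":0,"claw":0.9},
    {"delta_pos":[0,0,0],"turn":0,"claw":0.9},
    {"delta_pos":[0,0,0],"turn":-0.175,"claw":0.9},
    {"delta_pos":[0,0,0],"turn":-0.175,"claw":0.9},
    {"delta_pos":[0,0,0],"turn":-0.175,"claw":0.9},
    {"delta_pos":[0,0,0],"turn":-0.175,"claw":0.9},
    {"delta_pos":[0,0,0],"turn":0,"claw":0},
    {"delta_pos":[0,0,0],"turn":0,"claw":0},
    {"delta_pos":[0,0,0],"turn":0,"claw":0}
  ]
}}

```text
time_s: 7.28
tcp_pos: [0.5797, -0.2186, 0.1829]
ee_rot: [[0.941, 0.339, 0.005], [0.339, -0.941, -0.007], [0.003, 0.008, -1.0]]
wrist_force: [6.4, -16.8, -6.9]
gripper_width: 0.644
gripper_force: 29.9
```

{"fn": "drive_tool", "kwargs": {
  "moves": [
    {"delta_pos":[0,0,0],"turn":0.14,"claw":0},
    {"delta_pos":[0,0,0],"turn":0.14,"claw":0},
    {"delta_pos":[0,0,0],"turn":0.14,"claw":0},
    {"delta_pos":[0,0,0],"turn":0.14,"claw":0},
    {"delta_pos":[0,0,0],"turn":0.14,"claw":0},
    {"delta_pos":[0,0,0],"turn":0,"claw":0}
  ]
}}

```text
time_s: 8.02
tcp_pos: [0.5799, -0.2174, 0.1823]
ee_rot: [[0.938, -0.347, 0.006], [-0.347, -0.938, -0.003], [0.007, 0.001, -1.0]]
wrist_force: [4.7, -11.5, -5.9]
gripper_width: 0.648
gripper_force: 31.5
```

{"fn": "drive_tool", "kwargs": {
  "moves": [
    {"delta_pos":[0,0,0],"turn":0,"claw":0.9},
    {"delta_pos":[0,0,0],"turn":0,"claw":0.9},
    {"delta_pos":[0,0,0],"turn":-0.175,"claw":0.9},
    {"delta_pos":[0,0,0],"turn":-0.175,"claw":0.9},
    {"delta_pos":[0,0,0],"turn":-0.175,"claw":0.9},
    {"delta_pos":[0,0,0],"turn":-0.175,"claw":0.9}
  ]
}}

```text
time_s: 8.78
tcp_pos: [0.5776, -0.2144, 0.1825]
ee_rot: [[0.938, 0.346, 0.0], [0.346, -0.938, 0.0], [0.0, -0.0, -1.0]]
wrist_force: [0.4, 0.2, 0.3]
gripper_width: 0.898
gripper_force: 0.0
```

Run:
```python
from station import monitor,cams
from h import *
s=monitor.sense();print(s['tcp_pos'],s['joints'].round(1),s['wrist_force'],s['moment'])
save(cams.capture('scene'),'c2.png',(180,130,330,280),4)
```

```text
[ 0.57757186 -0.21435922  0.1825379 ] [ -5.3  23.8  -5.7  -0.  -60.6 115.6] [0.42373527 0.16056803 0.26168259] [-0.02579084 -0.01542574  0.04394091]
```

View pics/c2.png

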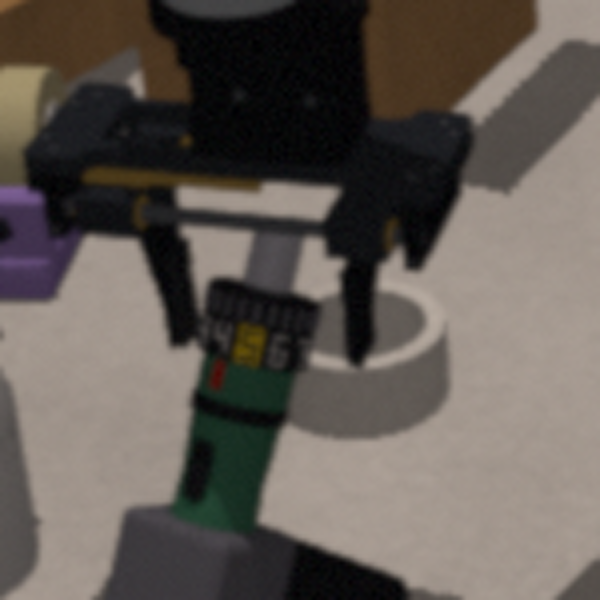

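The collar now shows 4 over the mark at crop (218,340), with the yellow 5 next at (252,345). One more stroke, then open and rise.

{"fn": "drive_tool", "kwargs": {
  "moves": [
    {"delta_pos":[-1,2.8,0],"turn":0,"claw":0},
    {"delta_pos":[0,0,0],"turn":0,"claw":0},
    {"delta_pos":[0,0,0],"turn":0,"claw":0},
    {"delta_pos":[0,0,0],"turn":0,"claw":0},
    {"delta_pos":[0,0,0],"turn":0.14,"claw":0},
    {"delta_pos":[0,0,0],"turn":0.14,"claw":0},
    {"delta_pos":[0,0,0],"turn":0.14,"claw":0},
    {"delta_pos":[0,0,0],"turn":0.14,"claw":0},
    {"delta_pos":[0,0,0],"turn":0.14,"claw":0},
    {"delta_pos":[0,0,0],"turn":0,"claw":0}
  ]
}}

```text
time_s: 10.07
tcp_pos: [0.5786, -0.2173, 0.1818]
ee_rot: [[0.939, -0.344, 0.003], [-0.344, -0.939, 0.001], [0.002, -0.002, -1.0]]
wrist_force: [3.0, -1.1, -3.7]
gripper_width: 0.645
gripper_force: 31.0
```

{"fn": "drive_tool", "kwargs": {
  "moves": [
    {"delta_pos":[0,0,0],"turn":0,"claw":1},
    {"delta_pos":[0,0,0],"turn":0,"claw":1},
    {"delta_pos":[0,0,0],"turn":0,"claw":1},
    {"delta_pos":[0,0,-40],"turn":0,"claw":1},
    {"delta_pos":[0,0,-40],"turn":0,"claw":1},
    {"delta_pos":[0,0,-20],"turn":-0.175,"claw":1},
    {"delta_pos":[0,0,0],"turn":-0.175,"claw":1}
  ]
}}

```text
time_s: 10.95
tcp_pos: [0.578, -0.2183, 0.285]
ee_rot: [[1.0, 0.004, 0.004], [0.004, -1.0, -0.001], [0.004, 0.001, -1.0]]
wrist_force: [0.5, 0.5, -0.2]
gripper_width: 0.997
gripper_force: 0.0
```

Run:
```python
from station import monitor,cams
from h import *
s=monitor.sense();print(s['tcp_pos'],s['joints'].round(1),s['ee_rot'].round(3))
save(cams.capture('scene'),'c3.png',(180,130,330,280),4)
```

```text
[ 0.57804083 -0.21829485  0.2850153 ] [ -5.7  19.8   3.3   0.1 -73.3  95.9] [[ 1.     0.004  0.004]
 [ 0.004 -1.    -0.001]
 [ 0.004  0.001 -1.   ]]
```

View pics/c3.png

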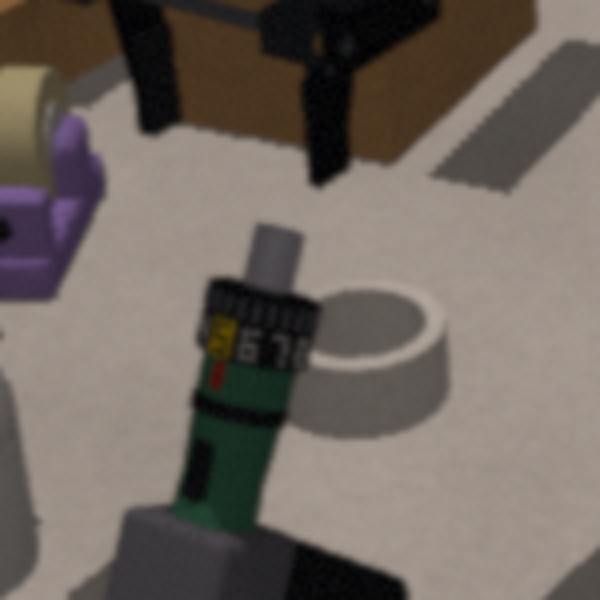

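The yellow 5 is clicked in at the red mark, crop (220,340)–(218,375), and the collar is free. Now to the blue bit.

{"fn": "drive_tool", "kwargs": {
  "moves": [
    {"delta_pos":[-3.5,-54,0],"turn":0,"claw":0.6},
    {"delta_pos":[-3.5,-54,0],"turn":0,"claw":0.6},
    {"delta_pos":[-3.5,-54,0],"turn":0,"claw":0.6},
    {"delta_pos":[-3.5,-54,0],"turn":0,"claw":0.6},
    {"delta_pos":[-3.5,-54,0],"turn":0,"claw":0.6},
    {"delta_pos":[-4,-54,0],"turn":0,"claw":0.6},
    {"delta_pos":[-4,-54,0],"turn":0,"claw":0.6},
    {"delta_pos":[0,0,45],"turn":0,"claw":0.6},
    {"delta_pos":[0,0,45],"turn":0,"claw":0.6}
  ]
}}

```text
time_s: 12.12
tcp_pos: [0.5524, 0.161, 0.1914]
ee_rot: [[1.0, -0.003, 0.0], [-0.003, -1.0, 0.0], [0.0, -0.0, -1.0]]
wrist_force: [0.5, 0.0, -0.0]
gripper_width: 0.602
gripper_force: 0.0
```

{"fn": "drive_tool", "kwargs": {
  "moves": [
    {"delta_pos":[0,1,40],"turn":0,"claw":0.6},
    {"delta_pos":[0,0,40],"turn":0,"claw":0.6},
    {"delta_pos":[0,0,26],"turn":0,"claw":0.6},
    {"delta_pos":[0,0,0],"turn":0,"claw":0},
    {"delta_pos":[0,0,0],"turn":0,"claw":0},
    {"delta_pos":[0,0,0],"turn":0,"claw":0},
    {"delta_pos":[0,0,0],"turn":0,"claw":0}
  ]
}}

```text
time_s: 13.0
tcp_pos: [0.5532, 0.1594, 0.0874]
ee_rot: [[1.0, -0.002, 0.002], [-0.002, -1.0, 0.001], [0.002, -0.001, -1.0]]
wrist_force: [0.4, -0.6, 0.6]
gripper_width: 0.23
gripper_force: 0.0
```

{"fn": "drive_tool", "kwargs": {
  "moves": [
    {"delta_pos":[0,0,0],"turn":0,"claw":0},
    {"delta_pos":[0,0,-8],"turn":0,"claw":0},
    {"delta_pos":[0,0,-8],"turn":0,"claw":0},
    {"delta_pos":[0,0,-6],"turn":0,"claw":0},
    {"delta_pos":[0,0,0],"turn":0,"claw":0}
  ]
}}

```text
time_s: 13.62
tcp_pos: [0.5531, 0.1594, 0.109]
ee_rot: [[1.0, -0.002, 0.001], [-0.002, -1.0, 0.001], [0.001, -0.001, -1.0]]
wrist_force: [0.6, 0.4, -1.6]
gripper_width: 0.195
gripper_force: 30.0
```

{"fn": "drive_tool", "kwargs": {
  "moves": [
    {"delta_pos":[4.8,0,0],"turn":0,"claw":0},
    {"delta_pos":[4.8,0,0.2],"turn":0,"claw":0},
    {"delta_pos":[4.8,0,0.3],"turn":0,"claw":0},
    {"delta_pos":[4.8,0,0.5],"turn":0,"claw":0},
    {"delta_pos":[4.8,0,1.2],"turn":0,"claw":0},
    {"delta_pos":[5.7,0,1.8],"turn":0,"claw":0},
    {"delta_pos":[3.6,0,1.2],"turn":0,"claw":0},
    {"delta_pos":[3.6,0,1.4],"turn":0,"claw":0},
    {"delta_pos":[0,0,0],"turn":0,"claw":0}
  ]
}}

```text
time_s: 14.75
tcp_pos: [0.5899, 0.1591, 0.1014]
ee_rot: [[1.0, -0.002, 0.0], [-0.002, -1.0, -0.0], [0.0, 0.0, -1.0]]
wrist_force: [-3.6, -2.3, -1.0]
gripper_width: 0.197
gripper_force: 30.0
```

Run:
```python
from station import monitor,cams
from h import *
s=monitor.sense();print(s['tcp_pos'],s['wrist_force'],s['moment'])
save(cams.capture('scene'),'b1.png',(370,210,520,360),4)
```

```text
[0.58993308 0.15905183 0.10142669] [-3.55461048 -2.25452388 -1.03539329] [-0.88418603  1.1827274   0.07011031]
```

View pics/b1.png

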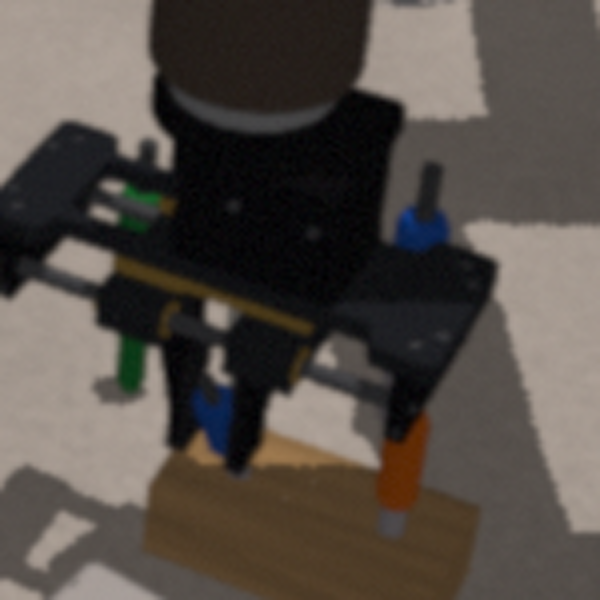

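The bit's grip sleeve leans between the fingers at crop (212,415), and the orange bit at (405,460) is undisturbed. Lift, then turn it half round.

{"fn": "drive_tool", "kwargs": {
  "moves": [
    {"delta_pos":[0,0,-10],"turn":0,"claw":0},
    {"delta_pos":[0,0,-20],"turn":0,"claw":0},
    {"delta_pos":[0,0,-40],"turn":0,"claw":0},
    {"delta_pos":[0,0,-45],"turn":0,"claw":0},
    {"delta_pos":[0,0,-45],"turn":0,"claw":0},
    {"delta_pos":[0,0,-35],"turn":0,"claw":0},
    {"delta_pos":[0,0,0],"turn":0.185,"claw":0},
    {"delta_pos":[0,0,0],"turn":0.185,"claw":0},
    {"delta_pos":[0,0,0],"turn":0.185,"claw":0},
    {"delta_pos":[0,0,0],"turn":0.185,"claw":0},
    {"delta_pos":[0,0,0],"turn":0.185,"claw":0}
  ]
}}

```text
time_s: 16.18
tcp_pos: [0.5914, 0.1604, 0.2989]
ee_rot: [[0.596, -0.803, 0.007], [-0.803, -0.596, 0.004], [0.001, -0.008, -1.0]]
wrist_force: [-0.3, -0.3, -0.3]
gripper_width: 0.198
gripper_force: 30.0
```

{"fn": "drive_tool", "kwargs": {
  "moves": [
    {"delta_pos":[0,0,0],"turn":0.185,"claw":0},
    {"delta_pos":[0,0,0],"turn":0.185,"claw":0},
    {"delta_pos":[0,0,0],"turn":0.185,"claw":0},
    {"delta_pos":[0,0,0],"turn":0.185,"claw":0},
    {"delta_pos":[0,0,0],"turn":0.185,"claw":0},
    {"delta_pos":[0,0,0],"turn":0.185,"claw":0},
    {"delta_pos":[0,0,0],"turn":0.185,"claw":0},
    {"delta_pos":[0,0,0],"turn":0.185,"claw":0},
    {"delta_pos":[0,0,0],"turn":0.185,"claw":0},
    {"delta_pos":[0,0,0],"turn":0.185,"claw":0},
    {"delta_pos":[0,0,0],"turn":0.185,"claw":0},
    {"delta_pos":[0,0,0],"turn":0.185,"claw":0}
  ]
}}

```text
time_s: 17.68
tcp_pos: [0.5914, 0.1604, 0.2989]
ee_rot: [[-1.0, 0.011, 0.007], [0.011, 1.0, 0.004], [-0.007, 0.004, -1.0]]
wrist_force: [0.2, 0.5, -0.4]
gripper_width: 0.197
gripper_force: 30.0
```

Run:
```python
from station import monitor,cams
from h import *
import pickle
s=monitor.sense();print(s['tcp_pos'],s['joints'].round(1),s['ee_rot'].round(3).tolist())
c=cams.capture('scene');t=cams.capture('top');pickle.dump((c,t,s),open('b2.pkl','wb'))
P=pts(c);f=240/np.tan(np.radians(c['vertical_fov'])/2);E=c['extrinsics']
q=np.linalg.inv(E)@np.r_[s['tcp_pos'],1];u,v=int(q[0]/q[2]*f+c['cx']),int(q[1]/q[2]*f+c['cy']);print(u,v)
im=cv2.cvtColor(c['color'],cv2.COLOR_RGB2BGR)[v-60:v+60,u-60:u+60]
cv2.imwrite('pics/b2.png',np.clip(cv2.resize(im,None,fx=5,fy=5,interpolation=cv2.INTER_CUBIC)*1.5,0,255))
```

```text
[0.59142882 0.16038423 0.29893806] [  30.3   18.8    3.8    0.   -74.6 -120.9] [[-1.0, 0.011, 0.007], [0.011, 1.0, 0.004], [-0.007, 0.004, -1.0]]
434 211[ WARN:0@0.709] global loadsave.cpp:1063 imwrite_ Unsupported depth image for selected encoder is fallbacked to CV_8U.
```

View pics/b2.png

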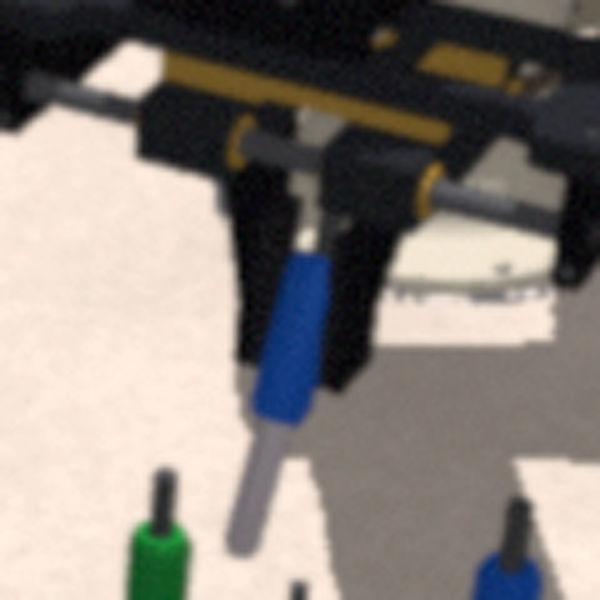

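The bit is held leaning, foot towards the camera: sleeve top at crop (308,257), sleeve bottom (281,415), foot (243,550). I'll measure the tilt by casting its centreline onto the lean plane through the TCP.

Run:
```python
from h import *
import pickle
c,t,s=pickle.load(open('b2.pkl','rb'))
f=240/np.tan(np.radians(c['vertical_fov'])/2);E=c['extrinsics'];n=s['ee_rot'][:,1];p=s['tcp_pos']
def cast(u,v):
    r=E[:3,:3]@np.array([(u-c['cx'])/f,(v-c['cy'])/f,1]);o=E[:3,3];return o+r*((p-o)@n/(r@n))
# centreline of blue sleeve / shank by mask, one point per row
im=c['color'].astype(int);hsv=cv2.cvtColor(c['color'],cv2.COLOR_RGB2HSV)
m=cv2.inRange(hsv,(105,110,30),(125,255,255));m[:198]=0;m[238:]=0;m[:,:420]=0;m[:,445:]=0
ys,xs=np.nonzero(m);vx,vy,x0,y0=cv2.fitLine(np.c_[xs,ys].astype(np.float32),cv2.DIST_L2,0,.01,.01).ravel()
print('line slope',vx/vy,'len px',ys.min(),ys.max(),'at foot row x',x0+(261-y0)*vx/vy)
L=[cast(x0+(v-y0)*vx/vy,v) for v in (ys.min(),ys.max(),261)]
for a in L: print(a.round(4),(a-p).round(4))
d=L[0]-L[2];print('tilt from line',np.degrees(np.arctan2(-d[0],d[2])),np.linalg.norm(L[0]-L[1]),np.linalg.norm(d))
P=pts(c)[m>0];P=P[abs(P-p).max(1)<.08]
a=P-P.mean(0);w=np.linalg.svd(a,full_matrices=False)[2][0];w*=np.sign(w[2]);print('depth axis',w,'tilt',np.degrees(np.arctan2(-w[0],w[2])),P.mean(0)-p)
```

```text
line slope -0.20681748 len px 202 235 at foot row x 423.72165
[0.5899 0.1603 0.3149] [-0.0015 -0.      0.016 ]
[0.604  0.1604 0.2653] [ 0.0125 -0.     -0.0336]
[0.6155 0.1604 0.2247] [ 0.0241  0.     -0.0743]
tilt from line 15.822386165173942 0.05159164281824972 0.09383637216731776
depth axis [-0.45918215 -0.06140929  0.88621705] tilt 27.390360914190882 [ 0.01073806  0.00194474 -0.00456612]
```

The near finger hides part of the sleeve, which biases that line. I'll fit the cylinder to the depth points of the sleeve and shank instead.

```bash
cat > bitfit.py <<'E'
from h import *
import pickle
from scipy.optimize import least_squares
def fit(c,s):
    p=s['tcp_pos'];P=pts(c);w=P-p
    hsv=cv2.cvtColor(c['color'],cv2.COLOR_RGB2HSV)
    near=(np.abs(w)<(.06,.02,.09)).all(-1)&(c['range_z']>0)
    blue=near&(cv2.inRange(hsv,(105,110,30),(125,255,255))>0)
    # shank: below fingertips
    sh=near&(w[...,2]<-.034)&(w[...,0]>-.01)&~blue&(P[...,2]>.19)
    q=np.vstack([w[blue],w[sh]]);R=np.r_[np.full(blue.sum(),.009),np.full(sh.sum(),.0055)]
    def res(x):
        a=np.array([-np.sin(x[2]),x[3],np.cos(x[2])]);a/=np.linalg.norm(a);o=np.array([x[0],x[1],0])
        v=q-o;return np.linalg.norm(v-np.outer(v@a,a),axis=1)-R
    r=least_squares(res,[0,0,.5,0],loss='soft_l1',f_scale=.0015)
    x=r.x;a=np.array([-np.sin(x[2]),x[3],np.cos(x[2])])
    ss=w[sh]@a; print('n',blue.sum(),sh.sum(),'off mm',(x[:2]*1e3).round(1),'tilt',np.degrees(x[2:]).round(1),'med',np.median(abs(r.fun)),'along min/max shank',np.sort(ss)[[2,-3]],'blue',np.sort(w[blue]@a)[[2,-3]])
    return x
if __name__=='__main__':
    c,t,s=pickle.load(open('b2.pkl','rb'));fit(c,s)
E
python3 bitfit.py
```

```text
n 391 170 off mm [-0.1  1.1] tilt [29.3 -0.2] med 0.0008860360480806616 along min/max shank [-0.07557873 -0.04030585] blue [-0.03340527  0.01533841]
```

Tilt is 29.3°, on centre, with the foot 75 mm from the TCP. Now to a point 30 mm out from the mouth along its axis.

{"fn": "drive_tool", "kwargs": {
  "moves": [
    {"delta_pos":[10.3,-47.3,-1.1],"turn":0,"claw":0},
    {"delta_pos":[10.3,-47.3,-1.1],"turn":0,"claw":0},
    {"delta_pos":[10.3,-47.3,-1.1],"turn":0,"claw":0},
    {"delta_pos":[10.3,-47.3,-1.1],"turn":0,"claw":0},
    {"delta_pos":[10.3,-47.3,-1.1],"turn":0,"claw":0},
    {"delta_pos":[10.3,-47.3,-1.1],"turn":0,"claw":0},
    {"delta_pos":[10.3,-47.3,-1.1],"turn":0,"claw":0},
    {"delta_pos":[10.3,-47.3,-1.1],"turn":0,"claw":0},
    {"delta_pos":[0,0,0],"turn":0,"claw":0},
    {"delta_pos":[0,0,0],"turn":0,"claw":0}
  ]
}}

```text
time_s: 19.02
tcp_pos: [0.506, -0.2189, 0.3063]
ee_rot: [[-1.0, 0.004, 0.003], [0.004, 1.0, -0.0], [-0.003, -0.0, -1.0]]
wrist_force: [-0.2, 1.1, -1.8]
gripper_width: 0.197
gripper_force: 30.0
```

Run:
```python
from station import monitor,cams
from h import *
from bitfit import *
s=monitor.sense();print(s['tcp_pos'],s['joints'].round(1),s['ee_rot'].round(3).tolist(),s['wrist_force'])
c=cams.capture('scene');fit(c,s)
m=np.array([.5572,-.2178,.2168]);a=np.array([-.5,.005,.866])
w=s['tcp_pos']-m;print('along',w@a,'perp mm',((w-a*(w@a))*1e3).round(1))
save(c,'i1.png',(195,110,345,260),4)
```

```text
[ 0.50600408 -0.21890155  0.30626552] [ -6.5  12.5  -3.8  -0.  -73.6 -83.7] [[-1.0, 0.004, 0.003], [0.004, 1.0, -0.0], [-0.003, -0.0, -1.0]] [-0.19055612  1.06381709 -1.75775398]
n 204 116 off mm [-0.   1.6] tilt [29.  -0.4] med 0.001132062274456188 along min/max shank [-0.10466535 -0.04095202] blue [-0.03275871  0.0140982 ]
along 0.10306959198332126 perp mm [ 0.3 -1.6  0.2]
```

View pics/i1.png

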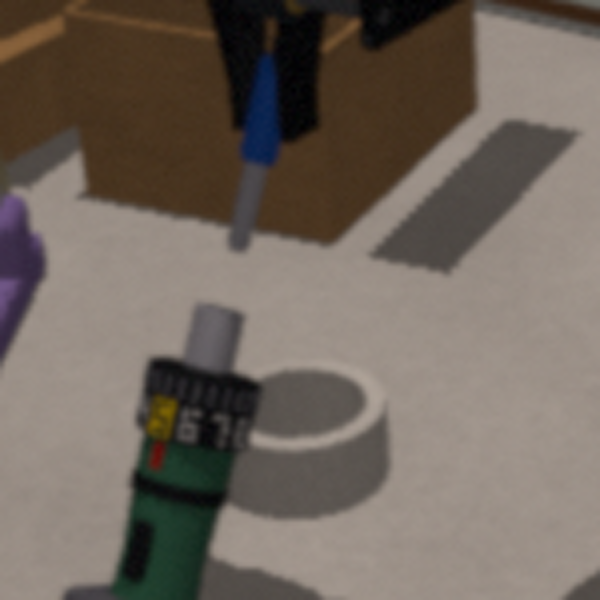

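The bit hangs in line with the chuck: foot at crop (238,245), mouth at (218,308), and the 5 still at the mark (160,420). Start guiding it in slowly.

{"fn": "drive_tool", "kwargs": {
  "moves": [
    {"delta_pos":[-6,0.4,10.4],"turn":0,"claw":0},
    {"delta_pos":[-6,0.4,10.4],"turn":0,"claw":0},
    {"delta_pos":[-2,0,3.5],"turn":0,"claw":0},
    {"delta_pos":[-2,0,3.5],"turn":0,"claw":0},
    {"delta_pos":[-2,0,3.5],"turn":0,"claw":0},
    {"delta_pos":[0,0,0],"turn":0,"claw":0}
  ]
}}

```text
time_s: 19.82
tcp_pos: [0.5238, -0.2183, 0.2741]
ee_rot: [[-1.0, 0.005, 0.001], [0.005, 1.0, -0.0], [-0.001, -0.0, -1.0]]
wrist_force: [1.6, -1.4, -1.5]
gripper_width: 0.196
gripper_force: 30.0
```

```bash
cat > st.py <<'E'
from station import monitor,cams
from h import *
from bitfit import *
s=monitor.sense();print(s['tcp_pos'],s['wrist_force'],s['moment'],s['time_s'])
c=cams.capture('scene')
m=np.array([.5572,-.2178,.2168]);a=np.array([-.5,.005,.866])
w=s['tcp_pos']-m;print('along',w@a,'perp mm',((w-a*(w@a))*1e3).round(1))
fit(c,s)
im=c['color'][100:300,195:345]
cv2.imwrite('pics/st.png',cv2.resize(im[...,::-1],None,fx=3,fy=3,interpolation=cv2.INTER_CUBIC))
E
python3 st.py
```

```text
[ 0.52384082 -0.21825184  0.27406386] [ 1.56878674 -1.35817551 -1.4724217 ] [-0.26379589 -0.67684961 -0.04560738] 19.825
along 0.06626783411757095 perp mm [-0.2 -0.8 -0.1]
n 193 303 off mm [-1.4 -0.1] tilt [34.8 -3.2] med 0.001608396941058251 along min/max shank [-0.09815035 -0.04157601] blue [-0.033273  0.014507]
```

Low force with the foot about 9 mm inside, so it has entered. Continue home.

{"fn": "drive_tool", "kwargs": {
  "moves": [
    {"delta_pos":[-2,0,3.5],"turn":0,"claw":0},
    {"delta_pos":[-2,0,3.5],"turn":0,"claw":0},
    {"delta_pos":[-2,0,3.5],"turn":0,"claw":0},
    {"delta_pos":[-2,0,3.5],"turn":0,"claw":0},
    {"delta_pos":[-1,0,1.7],"turn":0,"claw":0},
    {"delta_pos":[0,0,0],"turn":0,"claw":0}
  ]
}}

```text
time_s: 20.62
tcp_pos: [0.5326, -0.2182, 0.2582]
ee_rot: [[-1.0, 0.005, 0.001], [0.005, 1.0, -0.0], [-0.001, -0.0, -1.0]]
wrist_force: [2.4, -1.4, -0.0]
gripper_width: 0.195
gripper_force: 30.0
```

```bash
python3 st.py
```

```text
[ 0.53264205 -0.21818794  0.25821278] [ 2.37245284 -1.35611752 -0.00644866] [-0.40659793 -0.98357242 -0.0035977 ] 20.625
along 0.04814049902321751 perp mm [-0.5 -0.6 -0.3]
n 190 267 off mm [-1.5  0. ] tilt [37.2 -4. ] med 0.00205587651336921 along min/max shank [-0.08715549 -0.04023928] blue [-0.03333588  0.01424028]
```

View pics/st.png

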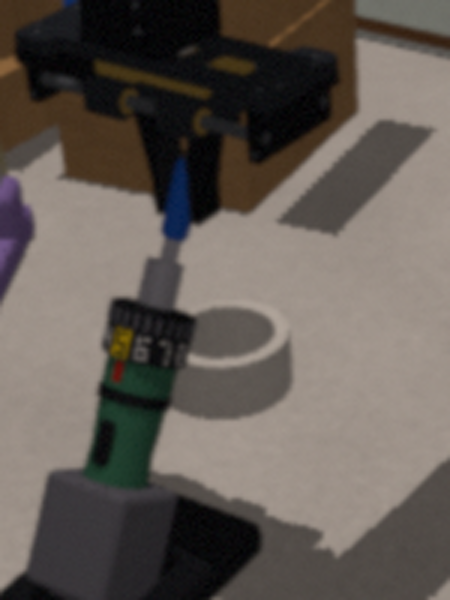

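That was my last picture. The shank is in the chuck with about 14 mm of steel showing (225–260 px rows), and the 5 is still at the mark (120,345). I'll push a little until I feel the bottom.

{"fn": "drive_tool", "kwargs": {
  "moves": [
    {"delta_pos":[-0.5,0,0.9],"turn":0,"claw":0},
    {"delta_pos":[-0.5,0,0.9],"turn":0,"claw":0},
    {"delta_pos":[-0.5,0,0.9],"turn":0,"claw":0},
    {"delta_pos":[0,0,0],"turn":0,"claw":0}
  ]
}}

```text
time_s: 21.18
tcp_pos: [0.533, -0.2184, 0.2575]
ee_rot: [[-1.0, 0.005, -0.001], [0.005, 1.0, -0.001], [0.001, -0.001, -1.0]]
wrist_force: [-1.6, 0.4, 7.5]
gripper_width: 0.197
gripper_force: 30.0
```

Bottom is felt: 7.5 N axial, and the tool stopped advancing. Release and retract straight up.

{"fn": "drive_tool", "kwargs": {
  "moves": [
    {"delta_pos":[0.5,0,-0.9],"turn":0,"claw":0},
    {"delta_pos":[0,0,0],"turn":0,"claw":0.35},
    {"delta_pos":[0,0,0],"turn":0,"claw":0.6},
    {"delta_pos":[0,0,0],"turn":0,"claw":0.6},
    {"delta_pos":[0,0,-10],"turn":0,"claw":0.6},
    {"delta_pos":[0,0,-30],"turn":0,"claw":0.6},
    {"delta_pos":[0,0,-50],"turn":0,"claw":0.6},
    {"delta_pos":[0,0,-40],"turn":0,"claw":0.6},
    {"delta_pos":[40,0,0],"turn":0,"claw":0.6},
    {"delta_pos":[0,0,0],"turn":0,"claw":0.6}
  ]
}}

```text
time_s: 22.42
tcp_pos: [0.4916, -0.218, 0.3888]
ee_rot: [[-1.0, 0.006, 0.003], [0.006, 1.0, -0.0], [-0.003, -0.0, -1.0]]
wrist_force: [-0.2, -0.0, -0.4]
gripper_width: 0.599
gripper_force: 0.0
```

Run:
```python
from station import monitor,cams
from h import *
import pickle
from scipy.optimize import least_squares
s=monitor.sense();print(s['tcp_pos'],s['wrist_force'],s['time_s'])
d0=pickle.load(open('d0.pkl','rb'))
m=np.array([.5572,-.2175,.2165]);a=np.array([-.5,.005,.866])
for n in('scene','top'):
    c=cams.capture(n);P=pts(c);hsv=cv2.cvtColor(c['color'],cv2.COLOR_RGB2HSV)
    b=(cv2.inRange(hsv,(105,110,30),(125,255,255))>0)&(np.linalg.norm(P-(m+a*.04),axis=-1)<.06)
    w=P[b]-m;al=w@a
    def res(x):
        k=np.array([-np.sin(x[2]),x[3],np.cos(x[2])]);k/=np.linalg.norm(k);v=w-[x[0],x[1],0];return np.linalg.norm(v-np.outer(v@k,k),axis=1)-.009
    r=least_squares(res,[0,0,.52,0],loss='soft_l1',f_scale=.0015)
    print(n,b.sum(),'sleeve along',np.percentile(al,[1,99]).round(4),'tilt',np.degrees(r.x[2:]).round(1),'off',(r.x[:2]*1e3).round(1))
    # yellow digit and red mark, plus bystander changes
    y=cv2.inRange(hsv,(18,120,50),(35,255,255))>0;y&=np.linalg.norm(P-[.58,-.217,.18],axis=-1)<.06
    print('yellow px',np.argwhere(y).mean(0) if y.any() else None,y.sum())
    h0=cv2.cvtColor(d0[n]['color'],cv2.COLOR_RGB2HSV)
    for nm,lo,hi,bx in(('orange',(3,150,60),(12,255,255),((.53,.21,.05),(.58,.25,.12))),('van red',(0,150,60),(180,255,255),((.6,.08,.005),(.8,.25,.04))),('spray green',(45,80,30),(85,255,255),((.55,-.45,.14),(.7,-.34,.22)))):
        for cc,hh in((d0[n],h0),(c,hsv)):
            Q=pts(cc);k=(cv2.inRange(hh,lo,hi)>0)&np.all((Q>bx[0])&(Q<bx[1]),-1);print(nm,k.sum(),np.argwhere(k).mean(0).round(1),end=' | ')
        print()
    if n=='scene':
        rm=(cv2.inRange(hsv,(0,120,60),(6,255,255))|cv2.inRange(hsv,(172,120,60),(180,255,255)))>0;rm&=np.linalg.norm(P-[.6,-.217,.15],axis=-1)<.05
        print('red mark px',np.argwhere(rm).mean(0),rm.sum())
```

```text
[ 0.4916429  -0.21802258  0.3888243 ] [-0.1757734  -0.0450357  -0.42672796] 22.425
scene 199 sleeve along [0.016  0.0631] tilt [39.6  0.7] off [-1.4 -0.7]
yellow px [213.84507042 235.11267606] 71
orange 175 [324.  470.1] | orange 166 [323.8 470.1] | 
van red 639 [401.8 380.4] | van red 640 [401.9 380.4] | 
spray green 910 [202.3 158. ] | spray green 911 [202.3 158.1] | 
red mark px [223.25  233.875] 16Traceback (most recent call last):
  File "<stdin>", line 15, in <module>
    return _quantile_unchecked(
        a, q, axis, out, overwrite_input, method, keepdims, weights)
    return _ureduce(a,
                    func=_quantile_ureduce_func,
    ...<5 lines>...
                    overwrite_input=overwrite_input,
                    method=method)
    r = func(a, **kwargs)
    result = _quantile(arr,
                       quantiles=q,
    ...<2 lines>...
                       out=out,
                       weights=wgt)
    slices_having_nans = np.isnan(arr[-1, ...])
                                  ~~~^^^^^^^^^
IndexError: index -1 is out of bounds for axis 0 with size 0
```

The bit is seated: its sleeve starts about 15 mm from the mouth, which is home allowing for lean play. The 5 is still over the red mark, and the orange bit, van and sprayer haven't moved. Handing in.

```bash
python3 -c "
from station import ticket
print(ticket.finish_job())"
```

```text
the job is handed in; nothing more can be done
None
```

The job is handed in, with no verdict returned: the collar is clicked on 5 and the blue bit is seated in the chuck (bottom felt before release), while the orange bit, van and sprayer measured unmoved and the tape roll was never touched.

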